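# Lock the press fixture's sliding stop with its quarter-turn thumbscrew

### The job

Lock the sliding stop of the press fixture: take the thumbscrew from its stand, put its foot through the slot in the stop, feel for the matching slot in the lock strip hidden underneath by sliding the stop along, and push the thumbscrew gently through both until its collar sits flush on the stop. Then give it a quarter turn so that its foot locks under the strip, and let go, leaving the other things on the bench where they are.

Things in the scene. Friction and masses are not known exactly. Their poses are not given: they have to be found in the camera images.
- fixture: Fixed steel base of the press fixture, 150 x 240 mm (x, y) on the bench. Origin: centre of its underside; z up, y along its two runners, on which the stop slides. Side gibs at x = -62 and +62 mm reach 46 mm high. Pressing the thumbscrew on the stop or strip, or pushing the stop with it, with more than 30 N spoils the parts.
- search_mid (a point): Point on the fixture (0, 2, 34 mm in its frame) on the top face of the lock strip, a firm 5 mm steel plate under the stop, with free space 17 mm deep below it. The strip has one slot, 21 mm along x, 10.5 mm along y. It was set by hand and not measured: its centre is 0 to 8 mm from this point, towards +y or -y; the stop hides it. Axes as the fixture's.
- stop (a joint): Travel of the stop along the fixture's +y, 0 to 0.060 m; starts below 0.011. It stays where left and slides at about 2.5 N (plus the thumbscrew's friction on the strip when that drags it). The slots line up at some 0.024 to 0.040 m. Stop: aluminium plate 114 x 126 x 6 mm (x, y, z), with a fence 36 mm high across its top 69 mm from the slot on the +y side.
- stop_slot (a point): Centre of the slot in the stop's plate, level with the plate's top face, 41 mm above the bench. The slot goes right through, 20 mm along the fixture's x, 10 mm along its y; the plate's underside is 6 mm lower, 1 mm above the lock strip. Axes as the fixture's; the point lies at x = 0, y = -30 mm + travel in its frame.
- thumbscrew: Steel thumbscrew, about 70 g, hanging upright in the stand. Origin: centre of the underside of its round collar (28 mm across, 4 mm thick); z up. Grip: a flat wing on the collar, 26 mm along x, 10 mm thick along y, 4 to 26 mm above the origin. Below: an 8 mm shank with a T-foot at its end, parallel to the wing. It fits the slots with the wing along the fixture's x.
- foot (a point): Lowest edge of the thumbscrew's T-foot, 21.5 mm below its origin. The foot is 16 mm along x; along y it is a chisel edge here, widening to 8 mm at 4 mm up, and 8 mm thick from there to its top 8 mm up (13.5 mm below the collar). Resting on the strip through the stop's slot, the collar stays 14.5 mm above the stop.
- stand: Fixed grey plastic block 60 x 60 x 32 mm with a 21 mm hole, in which the thumbscrew hangs. Origin: centre of its underside.
- partsbin: Loose open blue bin, about 100 x 90 x 45 mm, with bushings; a bystander. Origin: centre of its underside.
- greasejar: Loose white jar, 52 mm across and 60 mm high; a bystander. Origin: centre of its underside.
- driver: Loose screwdriver with a black handle, 190 mm long, lying down; a bystander. Origin: middle of its underside.
Not all that is in view belongs to the job. Several things have the shape of the thumbscrew; the one meant has the colours described above.

How it is judged:
By the outcome, as a careful person would: the job done as asked, in the order asked, and still so for the second after the job is handed in, with the robot touching nothing.
It also fails if it takes over 64 s, if anything falls off the work surface, if the arm or the gripper's body presses on something with over 40 N, if the wrist force passes 120 N, or if a joint passes its speed limit or range.

### The arm

A 6-joint arm with a two-finger parallel gripper is mounted at the origin on the work surface. World frame = base frame: x ahead of the robot, y to its left, z up, the work surface at z = 0. Lengths are in m, angles in rad, forces in N, time in s.
With the tool pointing down it reaches from about 0.35 to 0.85 m from the base axis. Payload 8.1 kg.
Tool frame: the origin (TCP) lies between the finger pads; the fingertips stand 25 mm ahead of it and the grasp point (between the pads) lies 6 mm ahead of it (robot.tip_extent is the distance from the TCP to the fingertips, in m); z points along the fingers, y is the direction in which the jaws open and shut (so a half turn about z gives the same grasp; the last joint's range is limited). The gripper opens to 93 mm and grips with 3 to 60 N. Pads are 15 mm wide; open, the fingers measure 128 mm over their backs; the gripper's body (75 mm by 188 mm) begins 65 mm behind the grasp point.
Start: joints at [1.168, 0.13, 1.488, -0, 1.523, -0.085], TCP at [0.187, 0.57, 0.244] pointing down, gripper open.
Joint ranges: [-2.96, 2.96], [-0.89, 2.26], [0.02, 2.5], [-1.34, 4.48], [0, 2.73], [-2.66, 2.66]. Speed limits (rad/s): [2.39, 2.39, 2.79, 3.14, 3.14, 3.14].

### API

Orientations are given as a rotation vector (axis times angle).
In Python, from plant import robot gives the robot as it stands.
- The arm moves only by the tool drive_tool, never from a script. Its argument "increments" is a list of rows, each a list of 7 numbers: the closure, from 0 (fully open) to 1 (shut), then the shift along the world's x, y, z in units of 25 mm (1.0 is 25 mm), then the turn, a rotation vector about the world's x, y, z in rad. In form: [[gripper, dx, dy, dz, rx, ry, rz], ...]. A call has 1 to 20 rows; each row is the pose to reach, as a shift and turn from the pose commanded when the call began; what a row does not reach only later rows make up. A row lasts 1/12 s, in which the tool goes at most 41.7 mm and 7.16 degrees, less where a joint would pass 70% of its speed; a pose out of reach is approached as far as the arm can. A call with a gripper value outside its range is refused whole. The fingers move at their own pace and stop on an object; "squeeze" is the grip in N (left out, the last holds). Time passes only in rows, so rows that repeat a pose let the fingers close. It gives the time, the measured TCP pose, the force and the opening at its end, in the units of the state.
- robot.read_state(): the state, without advancing time (a new reading comes with each control period).
- robot.read_camera(name): name is "scene" or "top" or "wrist"; returns a dict with "image" (400x640x3 uint8, red, green, blue), "fx", "fy", "cx", "cy" (pixels), "dist" ([k1, k2, p1, p2, k3] as OpenCV has them; the pictures are not rectified), "T" (4x4, takes a point from camera to world coordinates); the wrist camera has in their place "mount" (4x4, takes a point from camera to tool coordinates, whose origin is the TCP and whose axes are the flange's). Camera axes: x right, y down, z forward; pixel columns grow to the right and rows downward; lengths in m; the calibration is good to about 2 mm. A picture is of the moment at which its call begins: read the wrist's pose just before it. There is no depth.
- robot.close_job(): hands the job in, once; it reports no verdict.
The state is a dict: "t": time; "q": joint angles; "dq": joint speeds; "joint_torque": joint torques, N m; "tool_pos": TCP position; "orientation": TCP orientation; "force": force on the tool from outside, world axes, zero at the start; "wrist_torque": the same for the moment, N m; "opening": finger opening in m.
Only numpy, scipy, OpenCV 4.12 (cv2) and the standard library are available. Lean on these libraries where they do the work, as an engineer would, in place of code of your own. Each camera call takes 0.05 s, during which the arm holds its last target.

## Working session

There is one attempt and no reset: what is moved stays moved. The work goes in short steps, Python scripts to look and compute and a tool call to move; the robot and the scene stay as the last step left them, time stands still between calls to the robot, and variables do not carry over. Pictures are saved under pics/ and viewed, and the job is handed in when it is done.

Besides the shell and the picture viewer there is one more tool, called after "Request:" as name([rows], argument=value, ...), one row to a line, values as JSON. drive_tool: Moves the arm, as the interface text tells. Its arguments: {"type":"object","properties":{"increments":{"type":"array"},"squeeze":{"type":"number"}},"required":["increments"]}

```bash
ls; mkdir -p pics; python3 - <<'E'
from plant import robot
import cv2,numpy as np
s=robot.read_state(); print({k:np.round(v,4) for k,v in s.items()}, robot.tip_extent)
for n in ["scene","top","wrist"]:
    c=robot.read_camera(n); cv2.imwrite(f"pics/{n}0.png",c["image"][:,:,::-1])
    print(n,c["fx"],c["fy"],c["cx"],c["cy"],np.round(c["dist"],4)); print(np.round(c.get("T",c.get("mount")),4).tolist())
E
```

```text
pics
{'t': np.float64(0.0), 'q': array([ 1.1676e+00,  1.3120e-01,  1.4893e+00, -1.0000e-04,  1.5230e+00,
       -8.5400e-02]), 'dq': array([-0.0007,  0.0008,  0.0006, -0.0007, -0.0003, -0.0006]), 'joint_torque': array([-1.40000e-03, -5.59805e+01, -4.91791e+01,  7.72000e-02,
        3.43000e-02, -1.00000e-04]), 'tool_pos': array([0.1873, 0.5695, 0.2426]), 'orientation': array([-4.9700e-01, -3.1016e+00,  2.9000e-03]), 'force': array([-0.3002, -0.3707, -0.341 ]), 'wrist_torque': array([ 0.0019, -0.0083,  0.0514]), 'opening': np.float64(0.0929)} 0.025
scene 475.9058307414742 475.9058307414742 321.29339619486024 195.78321209972992 [0.0315 0.     0.     0.     0.    ]
[[0.6861, 0.568, -0.4547, 1.1698], [0.7275, -0.5333, 0.4317, -0.5219], [0.0027, -0.6269, -0.7791, 0.9427], [0.0, 0.0, 0.0, 1.0]]
top 438.864871495772 438.864871495772 318.64012333096287 201.9199547499421 [-0.1184  0.      0.      0.      0.    ]
[[-0.0062, -0.9988, 0.0481, 0.5709], [-0.9998, 0.0053, -0.0196, -0.0357], [0.0194, -0.0482, -0.9987, 1.0718], [0.0, 0.0, 0.0, 1.0]]
wrist 305.0960908573919 305.0960908573919 316.1372306039992 194.23674778774011 [-0.0057  0.      0.      0.      0.    ]
[[0.0002, -0.9554, -0.2952, 0.0821], [1.0, 0.0002, -0.0, 0.0011], [0.0001, -0.2952, 0.9554, -0.1404], [0.0, 0.0, 0.0, 1.0]]
```

View pics/scene0.png

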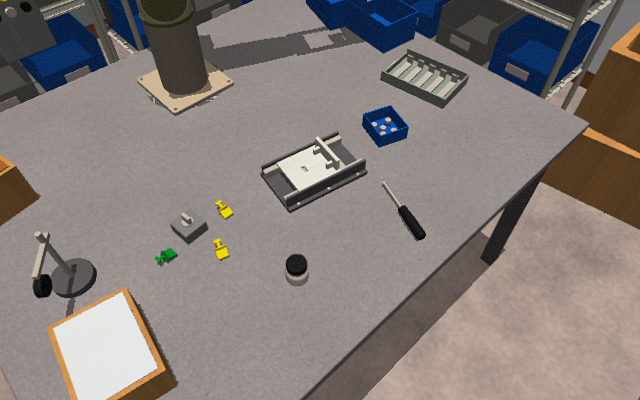

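View pics/top0.png

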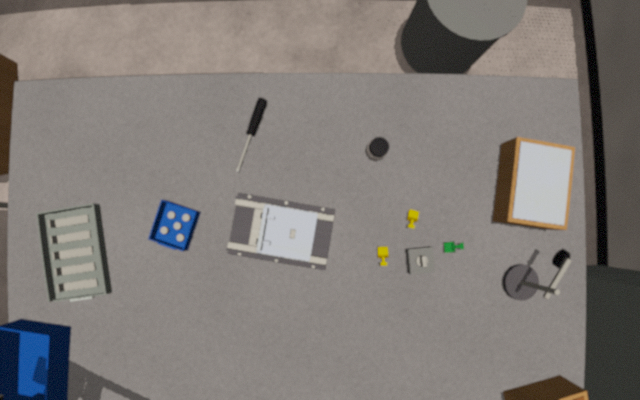

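View pics/wrist0.png

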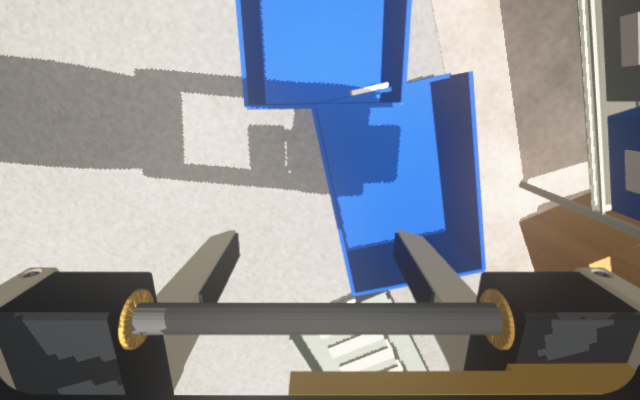

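Candidates in the top view are: steel in the stand at (421,261), yellow at (412,217), yellow at (383,255), green at (453,246). Steel, hanging in the grey stand, is the description's match. I'll check it in a close crop.

```bash
cat > h.py <<'E'
from plant import robot
import cv2,numpy as np
from scipy.spatial.transform import Rotation as R
def cam(n):
    s=robot.read_state(); c=robot.read_camera(n)
    c["K"]=np.array([[c["fx"],0,c["cx"]],[0,c["fy"],c["cy"]],[0,0,1]])
    if n=="wrist":
        T=np.eye(4);T[:3,:3]=R.from_rotvec(s["orientation"]).as_matrix();T[:3,3]=s["tool_pos"]
        c["T"]=T@np.array(c["mount"])
    c["T"]=np.array(c["T"]); c["d"]=np.array(c["dist"]); return c
def ray(c,uv):
    p=cv2.undistortPoints(np.array([[uv]],float),c["K"],c["d"])[0,0]
    return c["T"][:3,3], c["T"][:3,:3]@np.array([p[0],p[1],1])
def onz(c,uv,z):
    o,d=ray(c,uv); return o+d*(z-o[2])/d[2]
def proj(c,P):
    Ti=np.linalg.inv(c["T"]); 
    return cv2.projectPoints(np.atleast_2d(np.array(P,float)),cv2.Rodrigues(Ti[:3,:3])[0],Ti[:3,3],c["K"],c["d"])[0][:,0]
def tri(obs):
    A=np.zeros((3,3));b=np.zeros(3)
    for c,uv in obs:
        o,d=ray(c,uv);d=d/np.linalg.norm(d);M=np.eye(3)-np.outer(d,d);A+=M;b+=M@o
    return np.linalg.solve(A,b)
def crop(c,x0,y0,x1,y1,f,name):
    cv2.imwrite("pics/"+name,cv2.resize(c["image"][y0:y1,x0:x1,::-1],None,fx=f,fy=f,interpolation=cv2.INTER_CUBIC))
E
python3 - <<'E'
from h import *
t=cam("top");s=cam("scene")
a=cv2.resize(t["image"][180:290,215:345],None,fx=4,fy=4)
crop(t,215,180,345,280,6,"tfix.png");crop(t,370,200,470,280,7,"tst.png");crop(s,140,180,250,280,6,"sst.png");crop(s,250,120,380,215,6,"sfix.png")
for n,uv in dict(fix=(282,232),stand=(418,261),screw=(422,261),y1=(412,217),y2=(383,255),jar=(378,149),bin=(175,225)).items(): print(n,onz(t,uv,.03).round(3))
E
```

```text
fix [0.55  0.031 0.03 ]
stand [ 0.478 -0.293  0.03 ]
screw [ 0.478 -0.303  0.03 ]
y1 [ 0.584 -0.28   0.03 ]
y2 [ 0.494 -0.209  0.03 ]
jar [ 0.748 -0.2    0.03 ]
bin [0.568 0.287 0.03 ]
```

View pics/tfix.png

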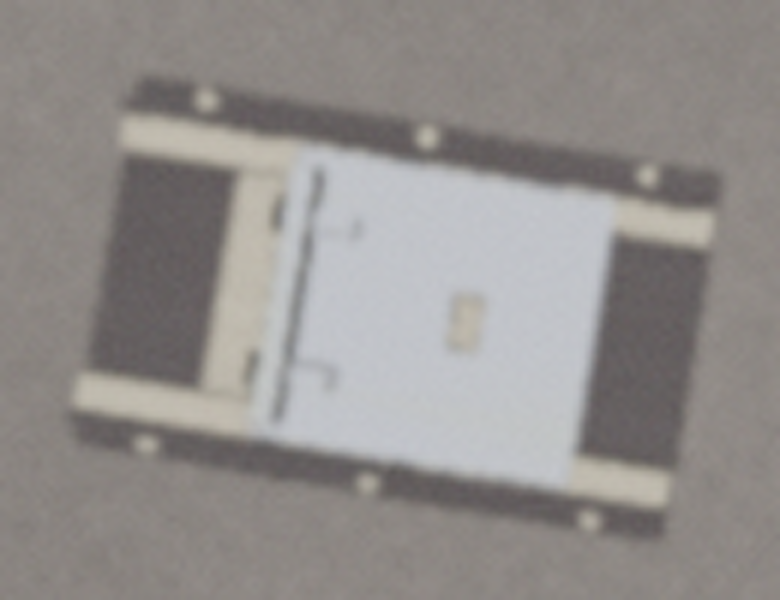

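View pics/tst.png

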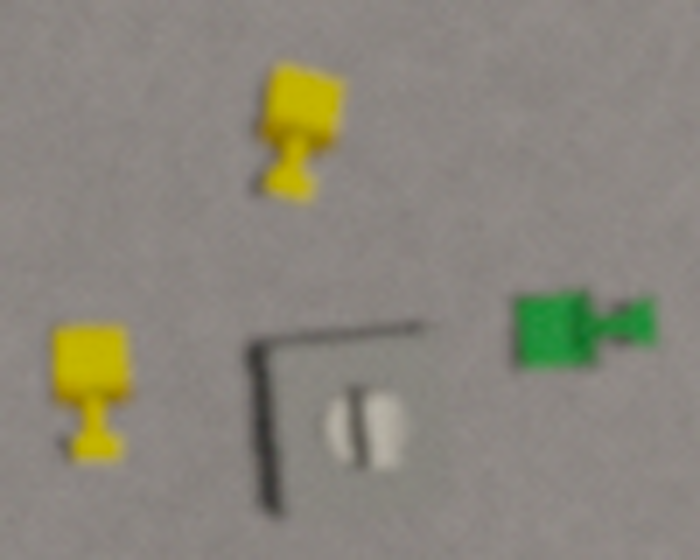

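View pics/sst.png

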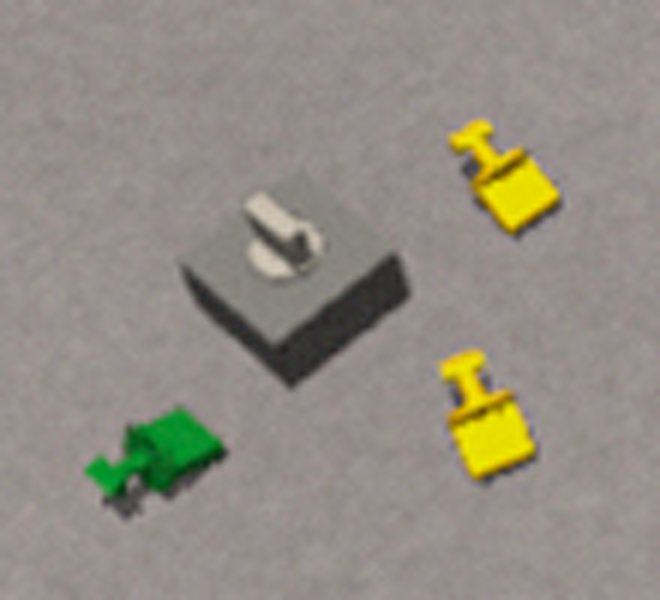

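View pics/sfix.png

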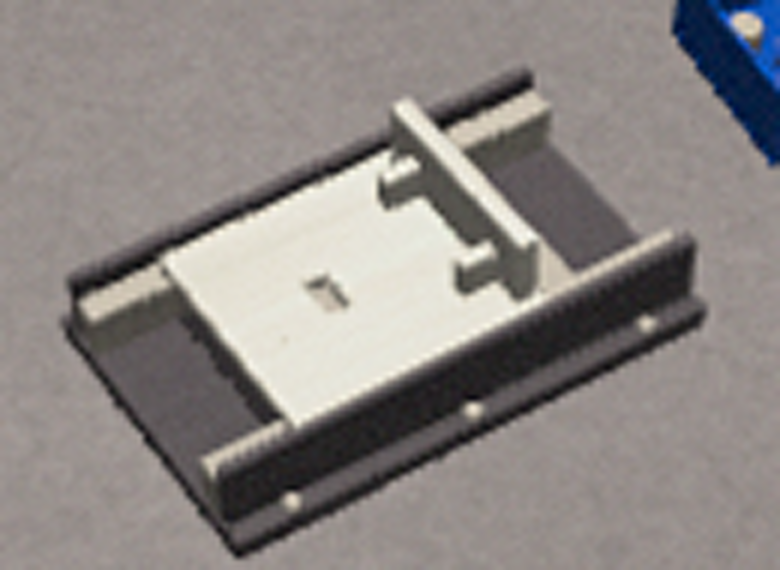

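The crops show the steel screw upright in the stand, with its wing roughly along world x, and the decoys lying loose. In the top crop the stop slot is at about (467,322). I'll get rough poses from the top view first, then measure closer with the wrist camera.

```bash
python3 - <<'E'
from h import *
t=cam("top");s=cam("scene")
f=lambda p:(215+(p[0]+.5)/6-.5,180+(p[1]+.5)/6-.5)
g=lambda p:(250+(p[0]+.5)/6-.5,120+(p[1]+.5)/6-.5)
C=[onz(t,f(p),.01)[:2] for p in [(140,80),(720,175),(665,540),(72,440)]]
print(np.round(C,4),np.mean(C,0)); 
for i in range(4): d=C[(i+1)%4]-C[i]; print(np.linalg.norm(d).round(4),np.degrees(np.arctan2(d[1],d[0])))
print("slot",onz(t,f((467,322)),.041),onz(s,g((327,293)),.041))
C=[onz(t,f(p),.041)[:2] for p in [(300,147),(614,197),(572,488),(258,438)]]
for i in range(4): d=C[(i+1)%4]-C[i]; print(np.linalg.norm(d).round(4),np.degrees(np.arctan2(d[1],d[0])))
k=lambda p:(370+(p[0]+.5)/7-.5,200+(p[1]+.5)/7-.5)
m=lambda p:(140+(p[0]+.5)/6-.5,180+(p[1]+.5)/6-.5)
print("collar",onz(t,k((368,430)),.036),onz(s,m((285,250)),.036))
print("stand",onz(t,k((262,345)),.032),onz(s,m((405,258)),.032),onz(s,m((180,262)),.032),onz(s,m((288,350)),.032))
E
```

```text
[[ 0.6449  0.1392]
 [ 0.6052 -0.0951]
 [ 0.4585 -0.0719]
 [ 0.4998  0.1667]] [0.55212817 0.03471027]
0.2376 -99.61046330852571
0.1486 171.01629011346014
0.2421 80.1724008840442
0.1477 -10.713821223307917
slot [0.54733854 0.00596632 0.041     ] [0.54837828 0.00718216 0.041     ]
0.1245 -99.35510932555223
0.1148 171.442074551612
0.1241 80.66075507009457
0.1148 -8.338487853975602
collar [ 0.47869712 -0.30156868  0.036     ] [ 0.48156177 -0.30051151  0.036     ]
stand [ 0.50780361 -0.26616806  0.032     ] [ 0.51374594 -0.2677295   0.032     ] [ 0.45553239 -0.33234127  0.032     ] [ 0.51908079 -0.3248046   0.032     ]
```

Request:
drive_tool([
  [0, 14.4, -22.4, -0.8, 0, 0, 0.152],
  [0, 14.4, -22.4, -0.8, 0, 0, 0.152],
  [0, 14.4, -22.4, -0.8, 0, 0, 0.152],
  [0, 14.4, -22.4, -0.8, 0, 0, 0.152],
  [0, 14.4, -22.4, -0.8, 0, 0, 0.152],
  [0, 14.4, -22.4, -0.8, 0, 0, 0.152],
  [0, 14.4, -22.4, -0.8, 0, 0, 0.152],
  [0, 14.4, -22.4, -0.8, 0, 0, 0.152],
  [0, 14.4, -22.4, -0.8, 0, 0, 0.152],
  [0, 14.4, -22.4, -0.8, 0, 0, 0.152],
  [0, 14.4, -22.4, -0.8, 0, 0, 0.152],
  [0, 14.4, -22.4, -0.8, 0, 0, 0.152],
  [0, 14.4, -22.4, -0.8, 0, 0, 0.152],
  [0, 14.4, -22.4, -0.8, 0, 0, 0.152],
  [0, 14.4, -22.4, -0.8, 0, 0, 0.152],
  [0, 14.4, -22.4, -0.8, 0, 0, 0.152],
  [0, 14.4, -22.4, -0.8, 0, 0, 0.152],
  [0, 14.4, -22.4, -0.8, 0, 0, 0.152],
  [0, 14.4, -22.4, -0.8, 0, 0, 0.152],
  [0, 14.4, -22.4, -0.8, 0, 0, 0.152],
])

```text
t: 2.02
tool_pos: [0.547, 0.0111, 0.2237]
orientation: [-0.258, -3.131, -0.001]
force: [0.5, -0.5, -0.3]
opening: 0.0932
```

```bash
python3 - <<'E'
from h import *
w=cam("wrist"); cv2.imwrite("pics/w1.png",w["image"][:,:,::-1]); np.save("w1.npy",w,allow_pickle=True)
s=robot.read_state(); print(np.round(s["q"],3),s["dq"].round(3),s["tool_pos"])
E
```

```text
[-0.073 -0.003  1.663  0.     1.481 -1.48 ] [ 0.007 -0.003  0.    -0.001 -0.001 -0.001] [0.5470308  0.01122918 0.22381608]
```

View pics/w1.png

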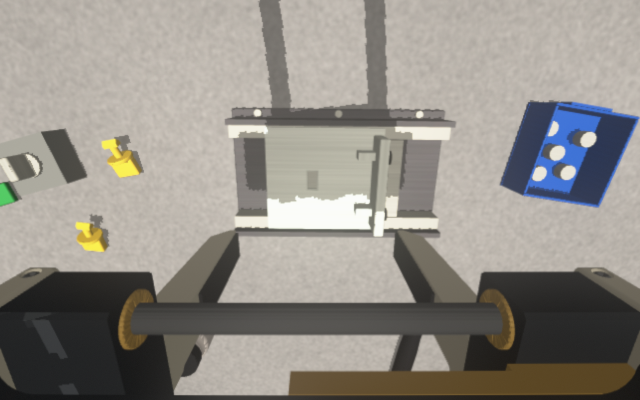

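```bash
python3 - <<'E'
from h import *
w=np.load("w1.npy",allow_pickle=True).item()
crop(w,220,95,460,245,3.3,"w1c.png")
im=cv2.cvtColor(w["image"],cv2.COLOR_RGB2GRAY).astype(int)
print(im[168:194,300:326:1])
for r in (140,150,160):print(r,im[r,225:300].tolist(), im[r,340:460].tolist())
E
```

```text
[[178 178 178 178 178 178 177 178 178 178 178 179 178 178 178 178 178 178
  178 178 179 178 179 179 179 179]
 [181 182 182 183 182 182 180 179 180 179 180 180 180 180 180 180 180 180
  182 183 183 183 183 183 184 183]
 [181 181 181 182 181 180 175 171 170 169 171 172 172 172 172 171 171 173
  178 183 184 184 184 184 183 183]
 [178 178 179 178 179 177 170 161 158 158 158 158 157 157 156 155 155 158
  171 180 181 182 181 182 182 182]
 [179 180 180 179 180 177 170 158 152 152 153 152 153 153 153 153 152 157
  171 181 182 183 183 183 183 183]
 [181 180 181 181 181 179 171 158 150 152 152 152 152 152 152 153 152 158
  172 182 183 184 183 184 184 184]
 [180 180 180 180 180 178 170 158 150 151 151 152 152 152 152 152 151 157
  172 181 182 181 182 182 182 182]
 [182 181 182 181 182 180 172 158 150 152 152 152 152 152 152 153 152 157
  172 181 181 182 182 182 182 182]
 [184 183 184 184 184 182 174 161 151 152 152 152 153 151 153 152 153 160
  175 184 185 185 185 185 185 184]
 [183 183 184 184 184 181 174 161 151 152 152 151 151 152 152 152 153 160
  175 183 184 184 185 185 185 184]
 [184 184 
[... 3909 characters left out ...]
73, 172, 173, 174, 174, 175, 174, 174, 173, 175, 174, 174, 175, 174, 175, 175, 175, 175, 175, 176, 176] [181, 180, 181, 181, 181, 182, 182, 182, 182, 182, 182, 182, 183, 183, 183, 182, 182, 176, 172, 182, 181, 180, 180, 179, 180, 181, 183, 183, 183, 182, 181, 176, 167, 161, 153, 130, 107, 106, 120, 150, 172, 178, 177, 173, 171, 172, 175, 173, 146, 91, 74, 106, 141, 151, 152, 152, 151, 152, 153, 153, 151, 134, 102, 92, 92, 106, 125, 132, 133, 133, 132, 132, 132, 132, 132, 132, 133, 132, 132, 132, 132, 131, 132, 131, 131, 131, 131, 131, 131, 131, 131, 131, 130, 130, 130, 131, 130, 126, 141, 171, 185, 187, 188, 187, 187, 187, 189, 190, 192, 190, 189, 189, 188, 188, 187, 185, 185, 186, 187, 187]
```

View pics/w1c.png

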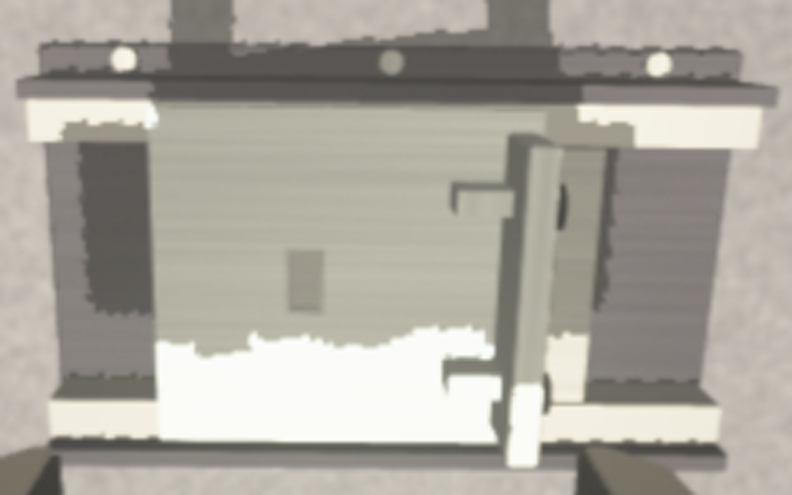

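```bash
python3 - <<'E'
from h import *
w=np.load("w1.npy",allow_pickle=True).item()
P=[onz(w,p,.041)[:2] for p in [(306.7,170.7),(317.7,170.7),(317.7,189.3),(306.7,189.3)]]
print(np.round(P,4),np.mean(P,0))
for i in range(4): d=P[(i+1)%4]-P[i]; print(np.linalg.norm(d).round(4),np.degrees(np.arctan2(d[1],d[0])))
# -y edge of stop, z=.041, rows 140..: half-crossings
g=cv2.cvtColor(w["image"],cv2.COLOR_RGB2GRAY).astype(float)
E=[]
for r in range(134,224):
    seg=g[r,255:275]; e=np.argmax(np.diff(seg)); mid=(seg[max(e-3,0)]+seg[min(e+4,19)])/2
    k=e if seg[e]<mid else e-1
    u=255+k+(mid-seg[k])/(seg[k+1]-seg[k]); E.append(onz(w,(u,r),.041)[:2])
E=np.array(E); vx,vy,x0,y0=cv2.fitLine(E.astype(np.float32),cv2.DIST_HUBER,0,.001,.001).ravel()
print("edge dir",np.degrees(np.arctan2(vy,vx)),x0,y0,"ptp",np.ptp(E,0))
S=np.mean(P,0); n=np.array([-vy,vx]); print("slot to edge",n@(S-[x0,y0]))
E
```

```text
[[ 5.369e-01  3.500e-03]
 [ 5.388e-01  1.520e-02]
 [ 5.595e-01  1.180e-02]
 [ 5.575e-01 -1.000e-04]] [0.54817669 0.00761683]
0.0119 80.56929082612238
0.021 -9.339189202987969
0.0121 -99.43146397707983
0.021 170.05253845971626
edge dir -10.163049 0.53874975 -0.042047873 ptp [0.09880118 0.01744438]
slot to edge 0.05054882335976035
```

Request:
drive_tool([
  [0, -2.7, -12.4, -1.0, 0, 0, 0],
  [0, -2.7, -12.4, -1.0, 0, 0, 0.2],
  [0, -2.7, -12.4, -1.0, 0, 0, 0.2],
  [0, -2.7, -12.4, -1.0, 0, 0, 0.2],
  [0, -2.7, -12.4, -1.0, 0, 0, 0.2],
  [0, -2.7, -12.4, -1.0, 0, 0, 0.2],
  [0, -2.7, -12.4, -1.0, 0, 0, 0.2],
  [0, -2.7, -12.4, -1.0, 0, 0, 0.2],
  [0, -2.7, -12.4, -1.0, 0, 0, 0.2],
  [0, -2.7, -12.4, -1.0, 0, 0, 0.2],
  [0, -2.7, -12.4, -1.0, 0, 0, 0.2],
  [0, -2.7, -12.4, -1.0, 0, 0, 0.2],
  [0, -2.7, -12.4, -1.0, 0, 0, 0.2],
])

```text
t: 3.15
tool_pos: [0.4807, -0.2984, 0.199]
orientation: [-0.057, 3.141, -0.0]
force: [1.1, -0.0, -0.3]
opening: 0.0932
```

```bash
python3 - <<'E'
from h import *
w=cam("wrist"); cv2.imwrite("pics/w2.png",w["image"][:,:,::-1]); np.save("w2.npy",w,allow_pickle=True)
s=robot.read_state(); print(np.round(s["q"],3),s["dq"].round(3),s["tool_pos"],s["orientation"])
crop(w,240,120,400,240,5,"w2c.png")
E
```

```text
[-0.647  0.063  1.642  0.     1.436 -2.254] [-0.007  0.003 -0.001 -0.003 -0.001 -0.002] [ 0.48061883 -0.29857256  0.19890927] [-5.73165862e-02  3.14069688e+00 -1.34578672e-04]
```

View pics/w2.png

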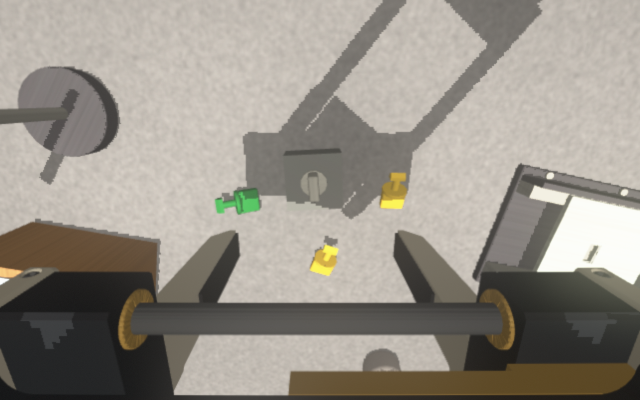

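View pics/w2c.png

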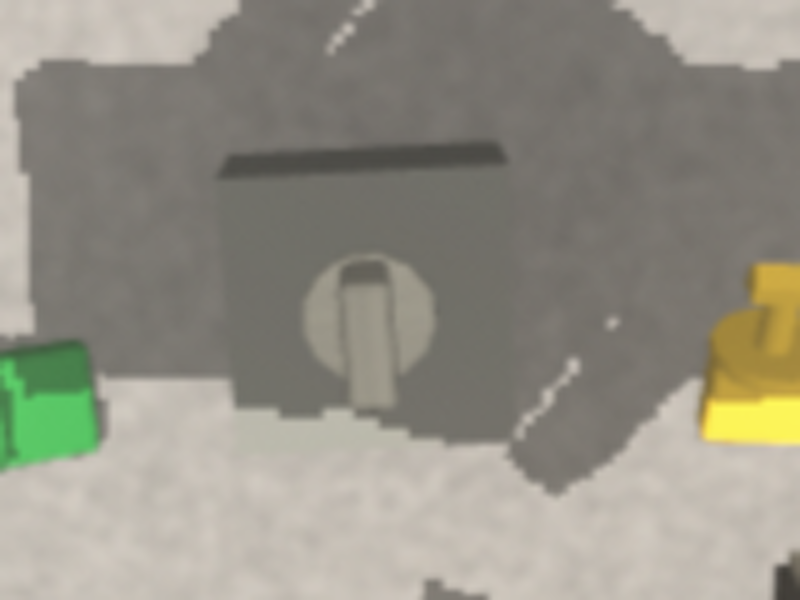

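```bash
python3 - <<'E'
from h import *
w=np.load("w2.npy",allow_pickle=True).item()
k=lambda p:(240+(p[0]+.5)/5-.5,120+(p[1]+.5)/5-.5)
print("collar",onz(w,k((369,318)),.036), "diam",np.linalg.norm(onz(w,k((302,318)),.036)-onz(w,k((436,318)),.036)))
a=onz(w,k((365.5,284)),.058);b=onz(w,k((375.5,408)),.058); print("wing",a,b,(a+b)/2,np.linalg.norm(b-a),np.degrees(np.arctan2(*(b-a)[1::-1])))
P=[onz(w,k(p),.032) for p in [(218,179),(508,163),(513,443)]]
for i in range(2): d=P[i+1]-P[i]; print("stand",np.linalg.norm(d),np.degrees(np.arctan2(d[1],d[0])))
print((P[0]+P[2])/2)
Rm=R.from_rotvec(robot.read_state()["orientation"]).as_matrix(); print("tooly yaw",np.degrees(np.arctan2(Rm[1,1],Rm[0,1])))
E
```

```text
collar [ 0.48095398 -0.30034655  0.036     ] diam 0.027578867415532646
wing [ 0.4683607  -0.30125016  0.058     ] [ 0.49305914 -0.29847813  0.058     ] [ 0.48070992 -0.29986414  0.058     ] 0.024853511185817825 6.403805213440034
stand 0.058851123646384715 95.28367604978969
stand 0.06018565481071214 4.515319054850604
[ 0.48127303 -0.30028893  0.032     ]
tooly yaw 92.09102155171479
```

Request:
drive_tool([
  [0.5, 0, -0.06, -1.6, 0, 0, 0.075],
  [0.5, 0, -0.06, -3.2, 0, 0, 0.075],
  [0.5, 0, -0.06, -4.8, 0, 0, 0.075],
  [0.5, 0, -0.06, -4.8, 0, 0, 0.075],
  [0.5, 0, -0.06, -4.8, 0, 0, 0.075],
  [0.5, 0, -0.06, -4.8, 0, 0, 0.075],
  [0.5, 0, -0.06, -4.8, 0, 0, 0.075],
  [0.5, 0, -0.06, -4.8, 0, 0, 0.075],
], squeeze=25)

```text
t: 3.87
tool_pos: [0.4819, -0.3028, 0.0821]
orientation: [-0.172, 3.133, -0.005]
force: [0.0, -1.0, 0.7]
opening: 0.0479
```

```bash
python3 - <<'E'
from h import *
w=cam("wrist"); crop(w,220,150,420,300,4,"w3c.png")
s=robot.read_state(); print(s["t"],np.round(s["q"],3),s["tool_pos"],s["orientation"],s["force"],s["opening"])
E
```

```text
3.9167 [-0.651  0.18   1.74   0.     1.217 -2.331] [ 0.48161556 -0.3026567   0.08158861] [-0.17146433  3.13334494 -0.00472527] [ 0.07853763 -0.51542816  0.24644882] 0.04708160932797502
```

View pics/w3c.png

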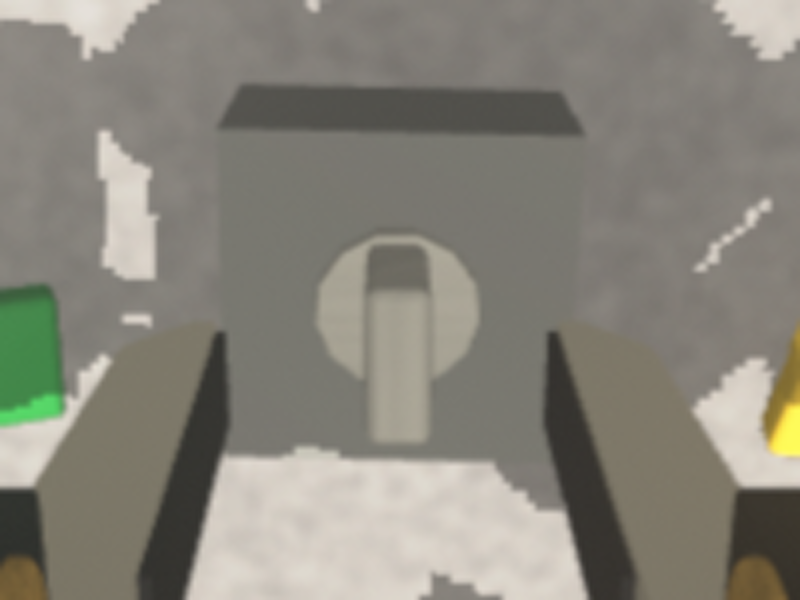

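Request:
drive_tool([
  [0.5, 0, 0.085, -0.3, 0, 0, 0],
  [0.5, 0, 0.085, -0.6, 0, 0, 0],
  [0.5, 0, 0.085, -0.6, 0, 0, 0],
  [0.5, 0, 0.085, -0.6, 0, 0, 0],
  [0.5, 0, 0.085, -0.6, 0, 0, 0],
])

```text
t: 4.33
tool_pos: [0.4797, -0.2992, 0.0632]
orientation: [0.171, -3.136, -0.001]
force: [0.4, -0.3, -0.5]
opening: 0.0462
```

```bash
python3 - <<'E'
from h import *
w=cam("wrist"); crop(w,220,150,420,300,4,"w4c.png")
s=robot.read_state(); print(s["t"],s["tool_pos"],s["orientation"],s["force"],s["opening"])
E
```

```text
4.3833 [ 0.47988559 -0.29938279  0.06350376] [ 1.71462339e-01 -3.13663926e+00 -3.11918299e-04] [-0.23901847 -0.01617713  0.4053686 ] 0.046688314936530584
```

View pics/w4c.png

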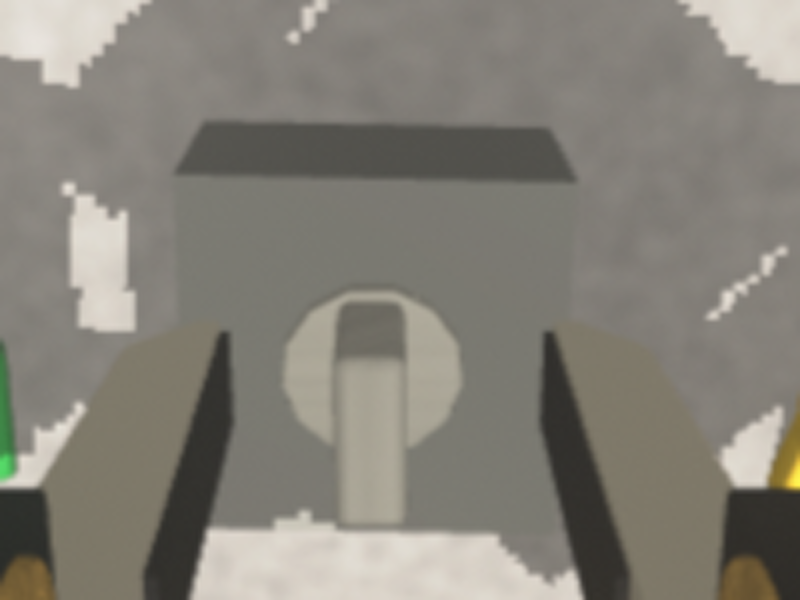

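Request:
drive_tool([
  [0.5, 0.02, -0.075, 0, 0, 0, 0],
  [0.5, 0.02, -0.075, 0, 0, 0, 0],
  [0.5, 0.02, -0.075, 0, 0, 0, 0],
  [1, 0.02, -0.075, 0, 0, 0, 0],
  [1, 0.02, -0.075, 0, 0, 0, 0],
  [1, 0.02, -0.075, 0, 0, 0, 0],
  [1, 0.02, -0.075, 0, 0, 0, 0],
  [1, 0.02, -0.075, 0, 0, 0, 0],
  [1, 0.02, -0.075, 0, 0, 0, 0],
], squeeze=25)

```text
t: 5.13
tool_pos: [0.4805, -0.3013, 0.0636]
orientation: [0.171, -3.137, -0.0]
force: [0.6, -0.3, -0.3]
opening: 0.0111
```

Request:
drive_tool([
  [1, 0, 0, 0, 0, 0, 0],
  [1, 0, 0, 0, 0, 0, 0],
  [1, 0, 0, 0.2, 0, 0, 0],
  [1, 0, 0, 0.4, 0, 0, 0],
  [1, 0, 0, 0.4, 0, 0, 0],
], squeeze=35)

```text
t: 5.55
tool_pos: [0.4811, -0.3018, 0.0751]
orientation: [-0.171, 3.136, -0.002]
force: [1.0, -0.0, -0.3]
opening: 0.0099
```

```bash
python3 - <<'E'
from h import *
w=cam("wrist"); crop(w,220,150,420,300,4,"w5c.png")
s=robot.read_state(); print(s["t"],s["tool_pos"],s["orientation"],s["force"],s["opening"])
E
```

```text
5.6 [ 0.48108034 -0.30173833  0.07471401] [-1.71310653e-01  3.13553509e+00 -1.76745566e-03] [-0.28254382  0.63497534 -0.03077185] 0.00971260975384439
```

View pics/w5c.png

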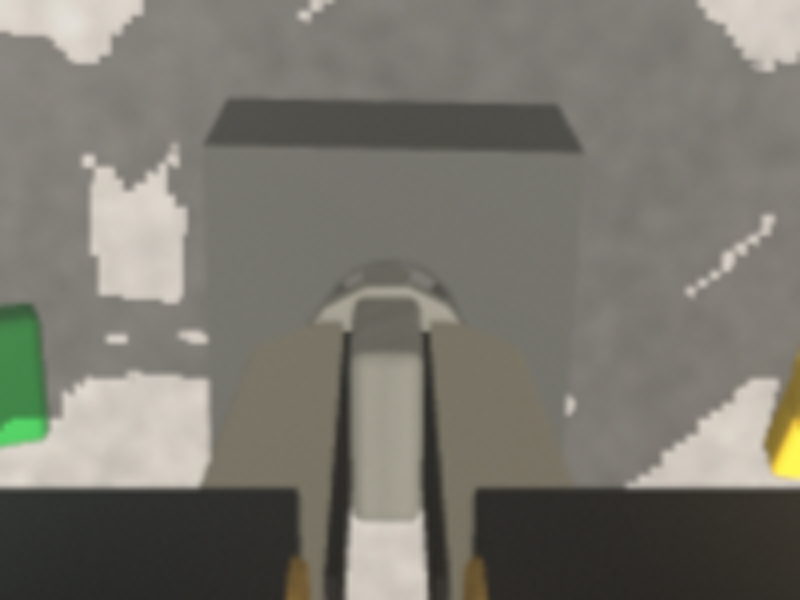

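```bash
python3 - <<'E'
from h import *
c=cam("wrist"); c["T"]=np.array(c["mount"])
for p,z in [((387,353),.0055),((388,520),.0055),((388,297),.0275)]: print(onz(c,(220+(p[0]+.5)/4-.5,150+(p[1]+.5)/4-.5),z))
s=robot.read_state();print(s["tool_pos"],s["t"])
E
```

```text
[0.01266826 0.0009237  0.0055    ]
[-0.01239351  0.00107143  0.0055    ]
[0.0113684  0.00108908 0.0275    ]
[ 0.48081736 -0.30154389  0.07424994] 5.65
```

Request:
drive_tool([
  [1, 0, 0, 1.5, 0, 0, 0],
  [1, 0, 0, 3, 0, 0, 0],
  [1, 0, 1, 3.5, 0, 0, -0.05],
  [1, 2.5, 12.0, 3.5, 0, 0, -0.28],
  [1, 2.5, 12.0, 3.5, 0, 0, -0.28],
  [1, 2.5, 12.0, 3.5, 0, 0, -0.28],
  [1, 2.5, 12.0, 3.5, 0, 0, -0.28],
  [1, 2.5, 12.0, 3.5, 0, 0, -0.28],
  [1, 2.5, 12.0, 3.5, 0, 0, -0.28],
  [1, 2.5, 12.0, 3.5, 0, 0, -0.28],
  [1, 2.5, 12.0, 3.5, 0, 0, -0.28],
  [1, 2.5, 12.0, 3.5, 0, 0, -0.28],
  [1, 2.5, 12.0, 3.5, 0, 0, -0.28],
  [1, 2.5, 12.0, 3.5, 0, 0, -0.28],
  [1, 2.5, 12.0, 3.5, 0, 0, -0.28],
  [1, 2.5, 12.0, 3.5, 0, 0, -0.28],
])

```text
t: 6.98
tool_pos: [0.5428, -0.0026, 0.1611]
orientation: [-0.271, -3.13, 0.0]
force: [0.2, 1.1, -1.3]
opening: 0.0097
```

```bash
python3 - <<'E'
from h import *
w=cam("wrist"); crop(w,200,100,440,280,3.3,"w6c.png"); np.save("w6.npy",w,allow_pickle=True)
s=robot.read_state(); print(s["t"],s["tool_pos"],s["orientation"],s["force"],s["opening"])
Rm=R.from_rotvec(s["orientation"]).as_matrix(); print("tooly yaw",np.degrees(np.arctan2(Rm[1,1],Rm[0,1])),Rm[:,2])
E
```

```text
7.0333 [ 0.54285949 -0.0024241   0.16111745] [-2.70786097e-01 -3.12983845e+00  1.46992196e-04] [ 1.06323698 -0.48597131 -0.6707403 ] 0.009649249873567306
tooly yaw 80.1104403550644 [-6.99976809e-05 -8.78735428e-05 -9.99999994e-01]
```

View pics/w6c.png

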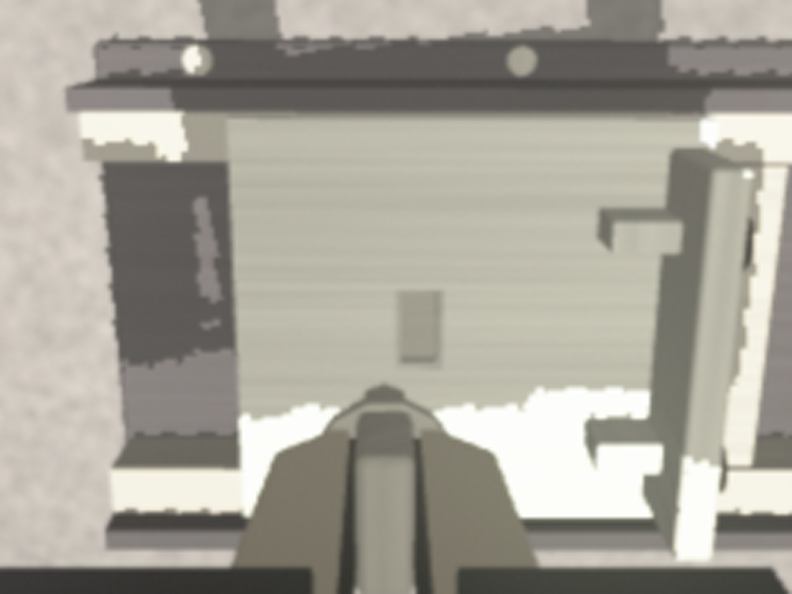

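```bash
python3 - <<'E'
from h import *
w=np.load("w6.npy",allow_pickle=True).item()
g=cv2.cvtColor(w["image"],cv2.COLOR_RGB2GRAY).astype(float)
def cross(seg,lo,hi):
    m=(lo+hi)/2
    for i in range(len(seg)-1):
        if (seg[i]-m)*(seg[i+1]-m)<=0: return i+(m-seg[i])/(seg[i+1]-seg[i])
row=g[192:203,310:345].mean(0); print(row.round()); col=g[180:220,323:330].mean(1); print(col.round())
l=310+cross(row[:17],row[3],row[16]); r=327+cross(row[17:],row[17],row[-3])
t=180+cross(col[:18],col[2],col[16]); b=205+cross(col[25:],145,col[-5])
print(l,r,t,b)
P=np.array([onz(w,p,.041)[:2] for p in [(l,(t+b)/2),(r,(t+b)/2),((l+r)/2,t),((l+r)/2,b)]]); 
print(np.linalg.norm(P[1]-P[0]),np.linalg.norm(P[3]-P[2]),(P[0]+P[1])/2,(P[2]+P[3])/2)
# long edge yaw
E=[]
for rr in range(190,207):
    E.append([310+cross(g[rr,310:327],g[rr,313],g[rr,325]),327+cross(g[rr,327:345],g[rr,328],g[rr,340])])
E=np.array(E); 
for k in (0,1):
    Q=np.array([onz(w,(E[i,k],190+i),.041)[:2] for i in range(len(E))]); v=cv2.fitLine(Q.astype(np.float32),cv2.DIST_HUBER,0,.001,.001).ravel(); print(np.degrees(np.arctan2(v[1],v[0])))
# stop -y edge yaw
Q=[]
for rr in range(140,215):
    s=g[rr,262:280]; e=np.argmax(np.diff(s)); Q.append(onz(w,(262+e+.5,rr),.041)[:2])
v=cv2.fitLine(np.array(Q,np.float32),cv2.DIST_HUBER,0,.001,.001).ravel(); print("edge",np.degrees(np.arctan2(v[1],v[0])))
E
```

```text
[188. 188. 188. 188. 188. 189. 189. 189. 188. 183. 172. 163. 157. 156.
 156. 156. 156. 156. 156. 157. 156. 153. 152. 164. 179. 189. 190. 190.
 190. 191. 191. 191. 191. 191. 191.]
[186. 183. 184. 185. 183. 185. 189. 184. 166. 158. 157. 157. 156. 157.
 156. 156. 157. 158. 156. 155. 155. 155. 155. 156. 156. 155. 156. 150.
 137. 139. 163. 175. 183. 187. 185. 183. 185. 187. 187. 186.]
320.02403846153845 333.63473053892216 187.73643410852713 210.1123595505618
0.012219060627314184 0.021128209043728835 [0.54754009 0.00735351] [0.5476588  0.00733409]
-9.71074
-10.037743
edge -9.907066
```

Request:
drive_tool([
  [1, 0.185, 0.35, -1, 0, 0, 0],
  [1, 0.185, 0.35, -2, 0, 0, 0],
  [1, 0.185, 0.35, -2.4, 0, 0, 0],
  [1, 0.185, 0.35, -2.4, 0, 0, 0],
  [1, 0.185, 0.35, -2.4, 0, 0, 0],
  [1, 0.185, 0.35, -2.4, 0, 0, 0],
  [1, 0.185, 0.35, -2.4, 0, 0, 0],
])

```text
t: 7.62
tool_pos: [0.5488, 0.0072, 0.103]
orientation: [0.268, 3.127, -0.0]
force: [0.5, -0.1, -0.9]
opening: 0.01
```

```bash
python3 - <<'E'
from h import *
w=cam("wrist"); crop(w,240,130,400,250,5,"w7c.png"); np.save("w7.npy",w,allow_pickle=True)
s=robot.read_state(); print(s["t"],s["tool_pos"],s["orientation"],s["force"],s["opening"])
c=cam("scene");crop(c,270,110,370,185,8,"s7c.png")
E
```

```text
7.6667 [0.54871348 0.00721847 0.10285509] [ 2.68113446e-01  3.12746221e+00 -3.78564847e-05] [-0.48427557 -0.43635789  0.20960011] 0.010018186190886194
```

View pics/w7c.png

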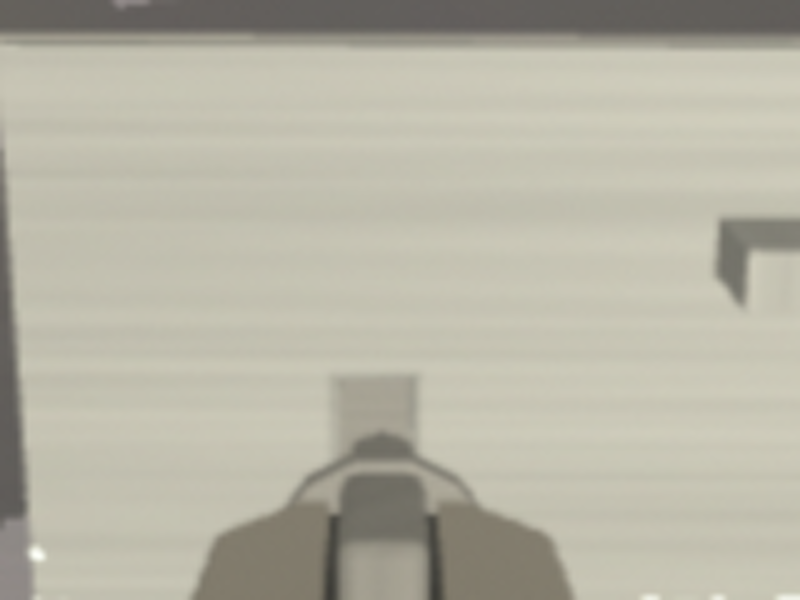

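View pics/s7c.png

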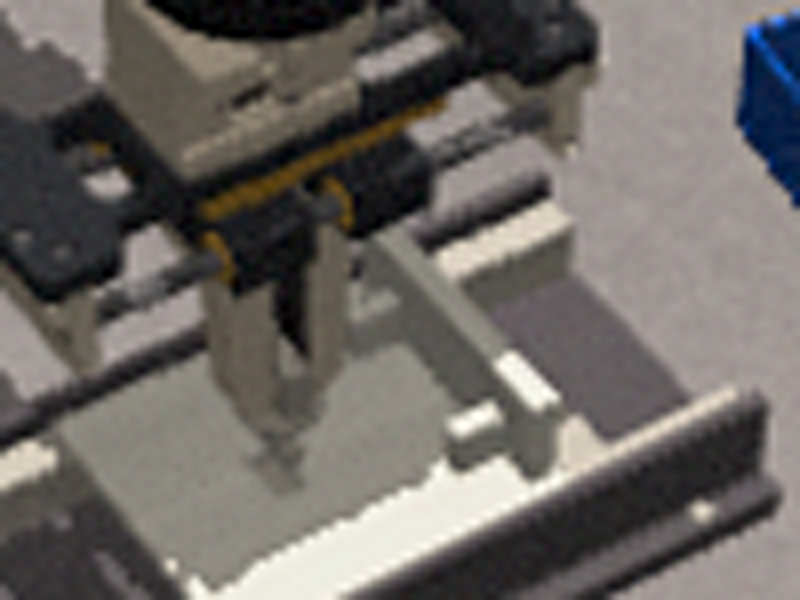

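```bash
python3 - <<'E'
from h import *
w=np.load("w7.npy",allow_pickle=True).item()
k=lambda p:(240+(p[0]+.5)/5-.5,130+(p[1]+.5)/5-.5)
Rz=R.from_euler('z',-9.9,degrees=True).as_matrix()
f=lambda P:(Rz.T@(P-w0)).round(4)
w0=np.array([.5487,.0072,0])
print("slot -x end L/R",f(onz(w,k((332,375)),.041)),f(onz(w,k((418,375)),.041)))
for z in (.050,.054): print("foot end",z,f(onz(w,k((383,434)),z)), f(onz(w,k((355,450)),z)),f(onz(w,k((412,450)),z)))
E
```

```text
slot -x end L/R [-0.0115 -0.0061  0.041 ] [-0.0115  0.0059  0.041 ]
foot end 0.05 [-0.0062  0.001   0.05  ] [-0.0039 -0.0028  0.05  ] [-0.0039  0.005   0.05  ]
foot end 0.054 [-0.0078  0.001   0.054 ] [-0.0055 -0.0027  0.054 ] [-0.0055  0.0049  0.054 ]
```

Request:
drive_tool([
  [1, -0.055, -0.036, -0.1, 0, 0, 0],
  [1, -0.055, -0.036, -0.2, 0, 0, 0],
  [1, -0.055, -0.036, -0.3, 0, 0, 0],
  [1, -0.055, -0.036, -0.3, 0, 0, 0],
  [1, -0.055, -0.036, -0.3, 0, 0, 0],
])

```text
t: 8.13
tool_pos: [0.5459, 0.0066, 0.0932]
orientation: [-0.268, -3.129, 0.0]
force: [-0.2, -0.8, -0.9]
opening: 0.0096
```

Request:
drive_tool([
  [1, 0, 0, -0.08, 0, 0, 0],
  [1, 0, 0, -0.16, 0, 0, 0],
  [1, 0, 0, -0.2, 0, 0, 0],
])

```text
t: 8.38
tool_pos: [0.5461, 0.0066, 0.0883]
orientation: [-0.268, -3.13, 0.0]
force: [0.1, -0.1, -0.8]
opening: 0.0095
```

```bash
python3 - <<'E'
from h import *
w=cam("wrist"); crop(w,240,130,400,250,5,"w8c.png"); np.save("w8.npy",w,allow_pickle=True)
s=robot.read_state(); print(s["t"],s["tool_pos"],s["orientation"],s["force"],s["opening"])
E
```

```text
8.4333 [0.54596115 0.00658747 0.08811033] [-2.67955294e-01 -3.12952546e+00  1.51179079e-05] [-0.46466661  0.2460092  -1.04643971] 0.009770121460504332
```

View pics/w8c.png

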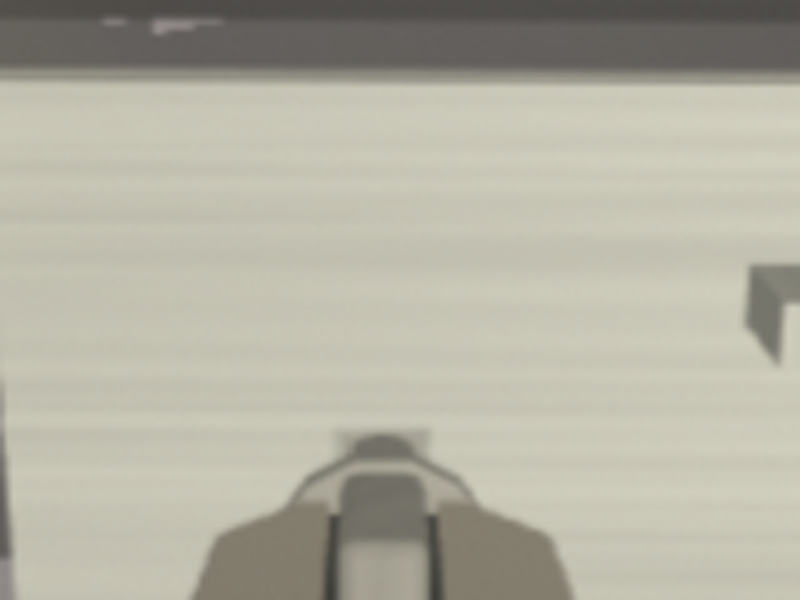

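Request:
drive_tool([
  [1, 0.04, -0.007, 0, 0, 0, 0],
  [1, 0.04, -0.007, -0.04, 0, 0, 0],
  [1, 0.04, -0.007, -0.04, 0, 0, 0],
])

```text
t: 8.68
tool_pos: [0.5472, 0.0064, 0.0875]
orientation: [-0.268, -3.13, 0.0]
force: [-0.2, -0.8, -0.1]
opening: 0.0098
```

Request:
drive_tool([
  [1, 0, 0, -0.02, 0, 0, 0],
  [1, 0, 0, -0.04, 0, 0, 0],
  [1, 0, 0, -0.04, 0, 0, 0],
])

```text
t: 8.93
tool_pos: [0.5474, 0.0064, 0.0869]
orientation: [0.268, 3.13, -0.0]
force: [-1.6, -0.1, 1.5]
opening: 0.0099
```

Request:
drive_tool([
  [1, 0, 0, -0.02, 0, 0, 0],
  [1, 0, 0, -0.02, 0, 0, 0],
  [1, 0, 0, -0.02, 0, 0, 0],
])

```text
t: 9.18
tool_pos: [0.5475, 0.0064, 0.0867]
orientation: [0.268, 3.13, 0.0]
force: [-1.3, 0.1, 5.8]
opening: 0.0099
```

```bash
cat > st.py <<'E'
from plant import robot
s=robot.read_state(); print(round(float(s["t"]),2),s["tool_pos"].round(5),s["force"].round(2),s["wrist_torque"].round(3),s["opening"].round(4))
E
python3 st.py
```

```text
Traceback (most recent call last):
  File "st.py", line 2, in <module>
    s=robot.read_state(); print(round(float(s["t"]),2),s["tool_pos"].round(5),s["force"].round(2),s["wrist_torque"].round(3),s["opening"].round(4))
                                                                                                                             ^^^^^^^^^^^^^^^^^^
AttributeError: 'float' object has no attribute 'round'
```

Request:
drive_tool([
  [1, 0, 0, 0.03, 0, 0, 0],
  [1, 0.02, 0.12, 0.03, 0, 0, 0],
  [1, 0.04, 0.24, 0.03, 0, 0, 0],
  [1, 0.06, 0.36, 0.03, 0, 0, 0],
  [1, 0.08, 0.48, 0.03, 0, 0, 0],
  [1, 0.095, 0.57, 0.03, 0, 0, 0],
  [1, 0.105, 0.61, 0.03, 0, 0, 0],
  [1, 0.109, 0.63, 0.03, 0, 0, 0],
  [1, 0.109, 0.63, 0.03, 0, 0, 0],
])

```text
t: 9.93
tool_pos: [0.5501, 0.0223, 0.0869]
orientation: [0.268, 3.13, 0.0]
force: [0.3, -3.8, 1.9]
opening: 0.0097
```

```bash
sed -i 's/s\["opening"\].round(4)/s["opening"]/' st.py; python3 st.py; python3 - <<'E'
from h import *
w=cam("wrist"); crop(w,200,130,440,280,3,"w9c.png")
E
```

```text
9.93 [0.55008 0.02232 0.08691] [ 0.26 -3.82  1.93] [-0.477 -0.117  0.004] 0.009650062693889284
```

View pics/w9c.png

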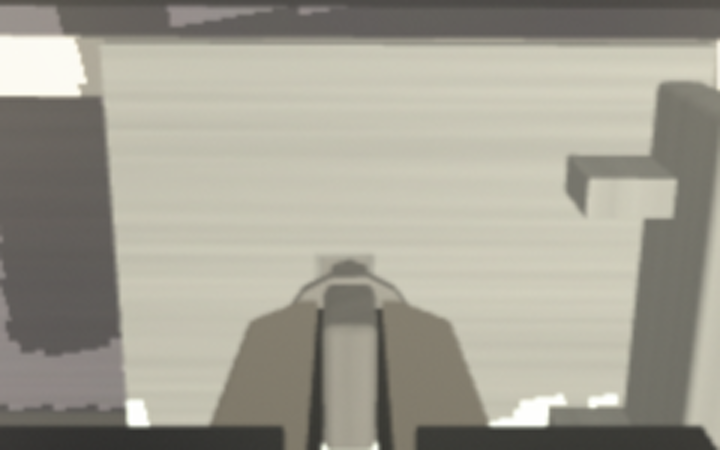

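Request:
drive_tool([
  [1, 0, 0.02, -0.015, 0, 0, 0],
  [1, 0.007, 0.04, -0.015, 0, 0, 0],
  [1, 0.01, 0.06, -0.015, 0, 0, 0],
  [1, 0.014, 0.08, -0.015, 0, 0, 0],
  [1, 0.02, 0.12, -0.015, 0, 0, 0],
  [1, 0.027, 0.16, -0.015, 0, 0, 0],
])

```text
t: 10.48
tool_pos: [0.5507, 0.0256, 0.0868]
orientation: [0.268, 3.13, -0.001]
force: [-1.3, -5.5, 4.3]
opening: 0.0097
```

Request:
drive_tool([
  [1, 0.007, 0.04, 0, 0, 0, 0],
  [1, 0.014, 0.08, 0, 0, 0, 0],
])

```text
t: 10.65
tool_pos: [0.5511, 0.0276, 0.0868]
orientation: [0.268, 3.13, -0.001]
force: [-1.1, -5.8, 4.3]
opening: 0.0094
```

Request:
drive_tool([
  [1, 0.007, 0.04, 0, 0, 0, 0],
  [1, 0.014, 0.08, 0, 0, 0, 0],
])

```text
t: 10.82
tool_pos: [0.5514, 0.0296, 0.0868]
orientation: [0.268, 3.13, -0.001]
force: [-0.0, -7.1, 3.9]
opening: 0.0099
```

Request:
drive_tool([
  [1, 0.004, 0.02, 0, 0, 0, 0],
  [1, 0.007, 0.04, 0, 0, 0, 0],
])

```text
t: 10.98
tool_pos: [0.5516, 0.0306, 0.0867]
orientation: [0.268, 3.13, -0.001]
force: [-0.0, -5.5, 5.4]
opening: 0.0098
```

Request:
drive_tool([
  [1, 0.004, 0.02, 0, 0, 0, 0],
  [1, 0.007, 0.04, 0, 0, 0, 0],
])

```text
t: 11.15
tool_pos: [0.5517, 0.0316, 0.0867]
orientation: [0.268, 3.13, -0.001]
force: [-0.8, -5.2, 3.6]
opening: 0.0096
```

Request:
drive_tool([
  [1, 0.004, 0.02, 0, 0, 0, 0],
  [1, 0.007, 0.04, 0, 0, 0, 0],
])

```text
t: 11.32
tool_pos: [0.5519, 0.0326, 0.0867]
orientation: [0.268, 3.13, -0.001]
force: [-0.6, -5.8, 4.4]
opening: 0.0096
```

Request:
drive_tool([
  [1, 0.004, 0.02, 0, 0, 0, 0],
  [1, 0.007, 0.04, 0, 0, 0, 0],
])

```text
t: 11.48
tool_pos: [0.5521, 0.0336, 0.0868]
orientation: [0.268, 3.13, -0.001]
force: [-0.3, -5.7, 3.9]
opening: 0.0095
```

Request:
drive_tool([
  [1, 0.004, 0.02, 0, 0, 0, 0],
  [1, 0.007, 0.04, 0, 0, 0, 0],
])

```text
t: 11.65
tool_pos: [0.552, 0.0352, 0.0862]
orientation: [-0.268, -3.13, -0.0]
force: [0.8, -3.3, 0.2]
opening: 0.0094
```

Request:
drive_tool([
  [1, 0.004, 0.02, 0, 0, 0, 0],
  [1, 0.007, 0.04, 0, 0, 0, 0],
])

```text
t: 11.82
tool_pos: [0.5521, 0.0363, 0.0862]
orientation: [-0.268, -3.13, -0.0]
force: [-0.2, -3.5, 0.1]
opening: 0.0096
```

Request:
drive_tool([
  [1, 0.004, 0.02, 0, 0, 0, 0],
  [1, 0.007, 0.04, 0, 0, 0, 0],
])

```text
t: 11.98
tool_pos: [0.5523, 0.0373, 0.0862]
orientation: [-0.268, -3.13, -0.0]
force: [0.9, -2.4, -0.8]
opening: 0.0099
```

Request:
drive_tool([
  [1, 0.004, 0.02, 0, 0, 0, 0],
  [1, 0.007, 0.04, 0, 0, 0, 0],
])

```text
t: 12.15
tool_pos: [0.5525, 0.0382, 0.0862]
orientation: [-0.268, -3.13, 0.0]
force: [0.1, -3.4, -1.5]
opening: 0.0096
```

Request:
drive_tool([
  [1, 0.005, 0.03, 0, 0, 0, 0],
  [1, 0.01, 0.055, -0.02, 0, 0, 0],
  [1, 0.01, 0.055, -0.05, 0, 0, 0],
  [1, 0.01, 0.055, -0.08, 0, 0, 0],
])

```text
t: 12.48
tool_pos: [0.553, 0.0397, 0.0846]
orientation: [0.268, 3.13, 0.0]
force: [-1.1, -1.7, 0.7]
opening: 0.0101
```

Request:
drive_tool([
  [1, 0, 0, -0.04, 0, 0, 0],
  [1, 0, 0, -0.08, 0, 0, 0],
  [1, 0, 0, -0.08, 0, 0, 0],
])

```text
t: 12.73
tool_pos: [0.5529, 0.0397, 0.0822]
orientation: [-0.268, -3.13, -0.0]
force: [0.5, -0.6, -1.0]
opening: 0.0098
```

Request:
drive_tool([
  [1, 0, 0, -0.03, 0, 0, 0],
  [1, 0, 0, -0.06, 0, 0, 0],
  [1, 0, 0, -0.06, 0, 0, 0],
])

```text
t: 12.98
tool_pos: [0.5528, 0.0397, 0.0808]
orientation: [-0.268, -3.13, -0.0]
force: [0.7, -0.3, -0.7]
opening: 0.0101
```

Request:
drive_tool([
  [1, 0, 0, -0.06, 0, 0, 0],
  [1, 0, 0, -0.12, 0, 0, 0],
  [1, 0, 0, -0.18, 0, 0, 0],
  [1, 0, 0, -0.24, 0, 0, 0],
  [1, 0, 0, -0.26, 0, 0, 0],
  [1, 0, 0, -0.26, 0, 0, 0],
])

```text
t: 13.48
tool_pos: [0.5528, 0.0396, 0.0742]
orientation: [-0.268, -3.13, -0.0]
force: [0.2, -0.2, -0.8]
opening: 0.0099
```

Request:
drive_tool([
  [1, 0, 0, -0.02, 0, 0, 0],
  [1, 0, 0, -0.05, 0, 0, 0],
  [1, 0, 0, -0.05, 0, 0, 0],
])

```text
t: 13.73
tool_pos: [0.5529, 0.0395, 0.0732]
orientation: [-0.268, -3.13, -0.0]
force: [-0.7, 0.4, -0.6]
opening: 0.0098
```

Request:
drive_tool([
  [1, 0, 0, -0.02, 0, 0, 0],
  [1, 0, 0, -0.04, 0, 0, 0],
  [1, 0, 0, -0.04, 0, 0, 0],
])

```text
t: 13.98
tool_pos: [0.5531, 0.0395, 0.0728]
orientation: [0.268, 3.13, -0.0]
force: [-1.8, -0.6, 3.6]
opening: 0.0095
```

Request:
drive_tool([
  [1, 0, 0, -0.02, 0, 0, 0],
  [1, 0, 0, -0.02, 0, 0, 0],
])

```text
t: 14.15
tool_pos: [0.5531, 0.0395, 0.0727]
orientation: [0.268, 3.13, -0.0]
force: [-4.7, -0.1, 8.4]
opening: 0.0098
```

Request:
drive_tool([
  [1, 0, 0, 0.01, 0, 0, -0.1],
  [1, 0, 0, 0.01, 0, 0, -0.2],
  [1, 0, 0, 0.01, 0, 0, -0.3],
  [1, 0, 0, 0.01, 0, 0, -0.4],
])

```text
t: 14.48
tool_pos: [0.5535, 0.0392, 0.0728]
orientation: [0.892, 3.011, -0.0]
force: [-1.8, -1.4, 4.7]
opening: 0.0099
```

```bash
python3 st.py
```

```text
14.48 [0.55345 0.03921 0.07278] [-1.76 -1.4   4.74] [-0.302  0.405  0.054] 0.009865672652781517
```

Request:
drive_tool([
  [1, 0, 0, 0, 0, 0, -0.1],
  [1, 0, 0, 0, 0, 0, -0.2],
  [1, 0, 0, 0, 0, 0, -0.3],
  [1, 0, 0, 0, 0, 0, -0.4],
  [1, 0, 0, 0, 0, 0, -0.5],
  [1, 0, 0, 0, 0, 0, -0.6],
])

```text
t: 14.98
tool_pos: [0.5533, 0.0393, 0.0728]
orientation: [1.742, 2.614, 0.0]
force: [-1.9, -0.4, 6.1]
opening: 0.0095
```

Request:
drive_tool([
  [1, 0, 0, 0, 0, 0, -0.1],
  [1, 0, 0, 0, 0, 0, -0.2],
  [1, 0, 0, 0, 0, 0, -0.3],
  [1, 0, 0, 0, 0, 0, -0.4],
  [1, 0, 0, 0, 0, 0, -0.5],
  [1, 0, 0, 0, 0, 0, -0.571],
  [1, 0, 0, 0, 0, 0, -0.571],
  [1, 0, 0, 0, 0, 0, -0.571],
])

```text
t: 15.65
tool_pos: [0.5534, 0.0396, 0.0728]
orientation: [2.403, 2.023, 0.001]
force: [-2.5, -0.3, 6.0]
opening: 0.0097
```

```bash
python3 st.py;  python3 - <<'E'
from h import *
w=cam("wrist"); cv2.imwrite("pics/w10.png",w["image"][:,:,::-1])
s=robot.read_state();Rm=R.from_rotvec(s["orientation"]).as_matrix(); print("tooly yaw",np.degrees(np.arctan2(Rm[1,1],Rm[0,1])),s["q"].round(3))
E
```

```text
15.65 [0.55343 0.0396  0.07276] [-2.55 -0.27  6.03] [ 0.046  0.368 -0.042] 0.009734707241395305
tooly yaw -9.802639978280325 [-0.021  0.159  1.782  0.     1.2    0.15 ]
```

View pics/w10.png

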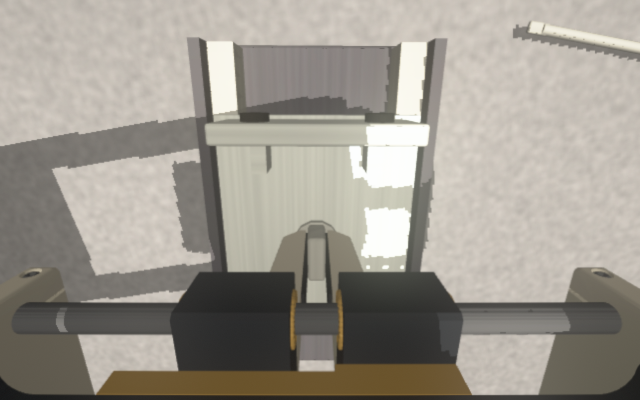

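Request:
drive_tool([
  [1, 0, 0, 0.01, 0, 0, 0],
  [0.7, 0, 0, 0.015, 0, 0, 0],
  [0.7, 0, 0, 0.015, 0, 0, 0],
  [0.7, 0, 0, 0.015, 0, 0, 0],
  [0.7, 0, 0, 0.015, 0, 0, 0],
  [0.7, 0, 0, 0.015, 0, 0, 0],
])

```text
t: 16.2
tool_pos: [0.5528, 0.0395, 0.0722]
orientation: [-2.403, -2.024, 0.0]
force: [0.7, 0.4, 0.0]
opening: 0.0278
```

```bash
python3 st.py;  python3 - <<'E'
from h import *
w=cam("wrist"); crop(w,200,130,440,310,3,"w11c.png")
E
```

```text
16.2 [0.55284 0.0395  0.07218] [0.7  0.36 0.03] [-0.054  0.087 -0.025] 0.027767541217845214
```

View pics/w11c.png

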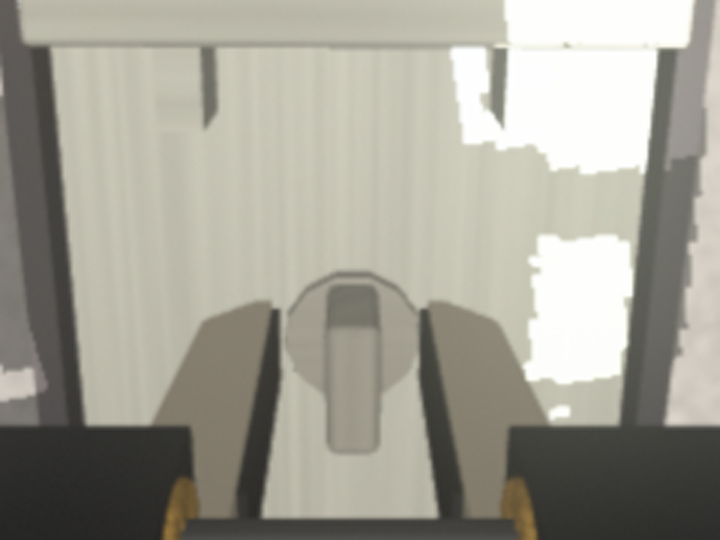

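Released, and the wing lies along the fixture's y. I'll retreat straight up to inspect.

Request:
drive_tool([
  [0.7, 0, 0, 0.5, 0, 0, 0],
  [0.7, 0, 0, 1.5, 0, 0, 0],
  [0.7, 0, 0, 3, 0, 0, 0],
  [0.7, 0, 0, 4.5, 0, 0, 0],
  [0.7, 0, 0, 4.5, 0, 0, 0],
  [0.7, 0, 0, 4.5, 0, 0, 0],
  [0.7, 0, 0, 4.5, 0, 0, 0],
  [0.7, 0, 0, 4.5, 0, 0, 0],
])

```text
t: 16.92
tool_pos: [0.5521, 0.0395, 0.1837]
orientation: [-2.402, -2.023, 0.003]
force: [0.3, -0.6, -0.7]
opening: 0.028
```

```bash
python3 st.py;  python3 - <<'E'
from h import *
w=cam("wrist"); np.save("w12.npy",w,allow_pickle=True); crop(w,200,80,440,260,3.3,"w12c.png")
s=cam("scene");crop(s,250,110,380,210,6,"s12c.png"); cv2.imwrite("pics/s12.png",s["image"][:,:,::-1])
E
```

```text
16.92 [0.55208 0.03952 0.18373] [ 0.26 -0.57 -0.7 ] [-0.104  0.102 -0.006] 0.028002117653666912
```

View pics/w12c.png

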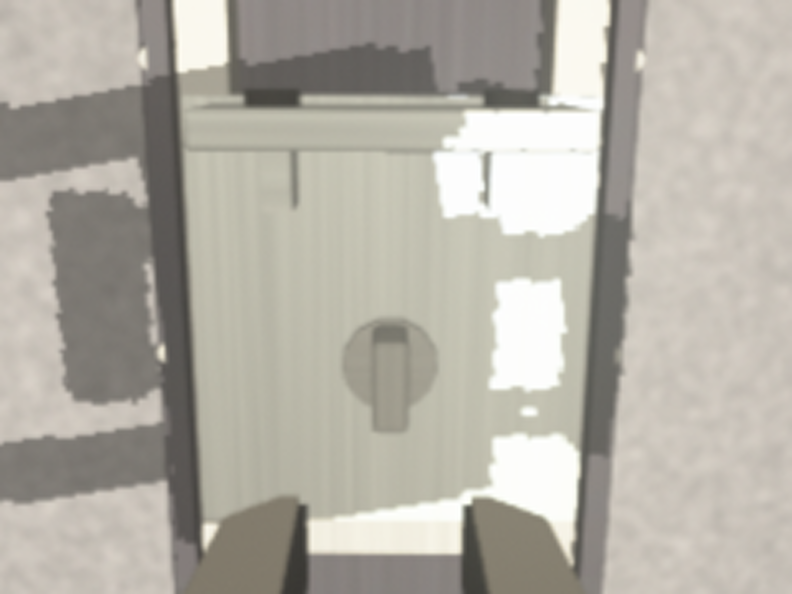

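View pics/s12c.png

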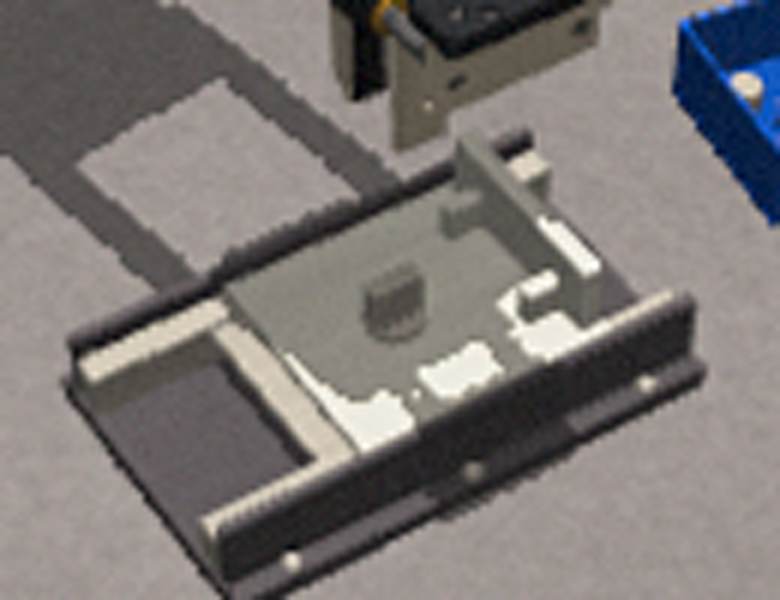

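View pics/s12.png

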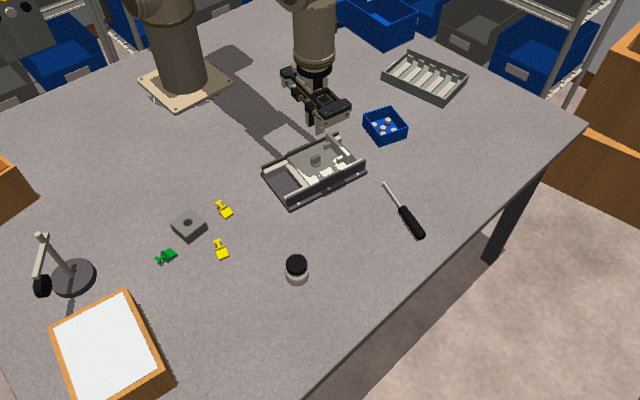

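```bash
python3 - <<'E'
from h import *
w=np.load("w12.npy",allow_pickle=True).item()
k=lambda p:(200+(p[0]+.5)/3.3-.5,80+(p[1]+.5)/3.3-.5)
a,b=onz(w,k((342,365)),.045),onz(w,k((438,365)),.045);print("collar diam",np.linalg.norm(a-b),(a+b)/2)
a,b=onz(w,k((390,345)),.067),onz(w,k((390.5,432)),.067);print("wing",np.linalg.norm(a-b),np.degrees(np.arctan2(*(a-b)[1::-1])))
robot.close_job()
E
```

```text
collar diam 0.02774223189479584 [0.55427723 0.04044    0.045     ]
wing 0.024502625687145313 80.62391020041188
the job is handed in; nothing more can be done
```

The stop is locked as far as my checks can show, and I handed the job in at about 17 s of the 64 s allowed. The close-out gave no verdict.

**What I did:**
- I took the steel thumbscrew from the stand and put its foot through the slot in the stop until it touched the lock strip.
- I slid the stop along +y with about 4 N of downward pressure. The foot dropped into the strip's slot after roughly 28 mm of slide.
- I centred it, pushed it down until the collar touched the stop (about 8 N peak), gave it a quarter turn clockwise, let go and lifted clear.

**Last checks:**
- **Depth:** the tool went 14.2 mm below the height where the foot touched the strip. The geometry calls for 14.5 mm, and the collar was in contact with the stop.
- **Collar:** it measures 27.7 mm across if it is sitting on the stop, against 28 mm nominal, so it looks seated.
- **Turn:** the wing now points at 80.6°, in line with the fixture's y axis (about 80°). It was along the fixture's x axis before.
- **Forces:** every reading I took stayed below 10 N, well under the 30 N limit.
- **Other objects:** the final scene picture shows the bin, jar, screwdriver and the coloured lookalike screws apparently where they started. I judged this by eye and did not measure it.

**Disagreements:**
- The slot in the stop measured about 12 × 21 mm in the wrist pictures, against the given 10 × 20 mm. I used only its centre, and the fit confirmed that.
- The foot locked under the strip is hidden from the cameras. I infer it from the depth and the free quarter turn.

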